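# Run the shaker on the press-down mixer base

### The job

Take the lidded steel shaker from the lazy susan, hold it upright on the middle of the mixer base's sprung pad and press it down until the pad is fully home, keeping it fully down for two seconds. Then stand the shaker upright back on the lazy susan, wholly on the disc and let go, leaving the jug, the bowl and the tongs there undisturbed.

Things in the scene. Friction and masses are not known exactly. Their poses are not given: they have to be found in the camera images.
- shaker_mid (a point): Centre (on the axis, 62 mm above the flat bottom) of the stainless shaker, z up: upright cylinder 58 mm in diameter to 104 mm height, lid included, then the lid's shoulder and 37 mm cap to the full 124 mm. 0.25 to 0.5 kg. Grip from above across the body, about 77 mm above its bottom. It stands on the lazy susan, the line from the disc's centre through it free on both sides.
- susan_top (a point): Centre of the upper face of the lazy susan: a white plastic disc 320 mm in diameter, its top 32 mm above the shelf; it turns, but stiffly (0.3 N m), and need not be turned. Shaker, jug and bowl stand in three places about 90 mm from this centre, at least 95 mm apart between axes; which is where varies.
- pad_top (a point): Centre of the upper face of the mixer base's sprung pad: a black rubber disc 84 mm in diameter on top of a round aluminium base 136 mm wide and 62 mm high, fixed to the shelf. At rest the pad's face is 76 mm above the shelf, 14 mm proud of the base; fully pressed it is 12 mm lower (2 mm proud). This point moves with the pad.
- mixer_pad (a joint): How far the sprung pad is pressed, in m: 0 at rest (up), 0.012 fully home on its stop. It begins to sink at about 6 N and is home at 18 N (22 to 25 N makes sure), so the shaker's weight alone does not move it; it springs back when let go.
- jug_mid (a point): Centre (40 mm up) of the white ceramic jug, 68 mm in diameter, 80 mm high, handle reaching 50 mm from its axis; it stands on the lazy susan.
- bowl_mid (a point): Centre (22 mm up) of the glass bowl, 90 mm in diameter, 45 mm high, on the lazy susan.
- tongs_mid (a point): Middle of the red tongs, 170 mm long along x, 40 mm wide and 12 mm thick, lying on the lazy susan.
There are look-alikes about, which are no part of the job. Of the things like the part that bears bowl_mid, leave any that is black or turquoise; of the rest the larger one is meant.

How it is judged:
By the outcome, as a careful person would: the job done as asked, in the order asked, and still so for the second after the job is handed in, with the robot touching nothing.
It also fails if it takes over 51 s, if anything falls off the work surface, if the arm or the gripper's body presses on something with over 40 N, if the wrist force passes 120 N, or if a joint passes its speed limit or range.

### The arm

A 6-joint arm with a two-finger parallel gripper is mounted at the origin on the work surface. World frame = base frame: x ahead of the robot, y to its left, z up, the work surface at z = 0. Lengths are in m, angles in rad, forces in N, time in s.
With the tool pointing down it reaches from about 0.35 to 0.975 m from the base axis. Payload 7.1 kg.
Tool frame: the origin (TCP) lies where the fingers leave the gripper's body, on its centre line; the fingertips stand 80 mm ahead of it and the grasp point (between the pads) lies 61 mm ahead of it; z points along the fingers, y is the direction in which the jaws open and shut (so a half turn about z gives the same grasp; the last joint's range is limited). The gripper opens to 88 mm and grips with 3 to 60 N. Pads are 20 mm wide; open, the fingers measure 115 mm over their backs; the gripper's body (75 mm by 178 mm) begins 61 mm behind the grasp point.
Start: joints at [-1.157, 0.423, 1.63, -0, 1.089, -0.019], TCP at [0.262, -0.567, 0.303] pointing down, gripper open.
Joint ranges: [-3, 3], [-0.9, 2.11], [0.09, 2.58], [-1.31, 4.45], [0.11, 2.69], [-2.54, 2.54]. Speed limits (rad/s): [2.39, 2.39, 3.01, 3.14, 3.14, 3.14].

### API

Orientations are given as [roll, pitch, yaw] about the fixed x, y, z axes, in that order (R = Rz(yaw) Ry(pitch) Rx(roll)).
In Python, from workcell import ctrl gives the robot as it stands. The module is installed in compiled form; this text tells all that it offers.
- The arm moves only by the tool drive_tool, never from a script. Its argument "deltas" is a list of rows, each a list of 6 numbers: the shift along the tool's x, y, z in m, then the turn, a rotation vector about the tool's x, y, z in degrees. A call has 1 to 8 rows; each row shifts and turns the commanded pose from where the row before left it, along the tool's axes as they then stand; what a row does not reach is not made up. A row lasts 1/12 s, in which the tool goes at most 41.7 mm and 7.16 degrees, less where a joint would pass 70% of its speed; a pose out of reach is approached as far as the arm can. A call is refused whole if a number of a shift passes 0.0417 or a number of a turn 7.16, either way. A call with a gripper value outside its range is refused whole. "grip" is the opening, from -1 (shut) to 1 (fully open), so that 0 is half open, set as the call begins (left out, the last holds). The fingers move at their own pace and stop on an object; "newtons" is the grip in N (left out, the last holds). Time passes only in rows, so rows that do not move let the fingers close. It gives the time, the measured TCP pose, the force and the opening at its end, in the units of the state.
- ctrl.get_obs(): the state, without advancing time (a new reading comes with each control period).
- ctrl.camera(name): name is "scene" or "top" or "wrist"; returns the picture (420x560x3 uint8, red, green, blue); there is no depth.
- ctrl.camera_params(name): a dict with "vfov" (degrees; the focal length in pixels is half the picture's height over the tangent of half this angle, whatever the lens; pixels are square), "cx", "cy" (the principal point, pixels), "rvec" (rotation vector, rad) and "tvec" (3), from world to camera coordinates, as OpenCV has them. Camera axes: x right, y down, z forward; pixel columns grow to the right and rows downward; lengths in m; the calibration is good to about 2 mm. A picture is of the moment at which its call begins: read the wrist's pose just before it. camera_params takes no time and is no camera call; for the wrist camera it gives the pose at the moment of the call.
- ctrl.sign_off(): hands the job in, once; it reports no verdict.
Trained networks look in the newest picture that a camera, given by its name, has taken for a name from the list of things; names that differ only in an ending like _2 or _b are one class to them, and where a whole thing is asked for, a point or a joint stands for the part that bears it (a point fixed in the world has none). Each returns a list of dicts, best first, with "conf" (0 to 1); they miss things now and then, are a little off and sometimes report something else, mostly with a low value. They report only what shows in the picture. A call takes as long as a camera call. They do not tell look-alikes from the thing itself.
- ctrl.search_frame(camera, target): "point" ([x, y, z] in m, in world coordinates, good to about 4 mm: the middle of the surface that is visible of it).
- ctrl.silhouettes(camera, target): "pixels" (420x560 bool, what is visible of it).
- ctrl.spot_point(camera, target): "point" ([x, y, z] in m, in world coordinates, good to about 4 mm: a listed point, or the origin of a listed thing).
The state is a dict: "time_s": time; "q": joint angles; "joint_velocities": joint speeds; "joint_efforts": joint torques, N m; "ee_pos": TCP position; "tool_rot": TCP orientation; "contact_force": force on the tool from outside, world axes, zero at the start; "torque": the same for the moment, N m; "width": finger opening in m.
Only numpy, scipy, OpenCV 4.12 (cv2) and the standard library are available. Lean on these libraries where they do the work, as an engineer would, in place of code of your own. Each camera call takes 0.05 s, during which the arm holds its last target.

## Working session

There is one attempt and no reset: what is moved stays moved. The work goes in short steps, Python scripts to look and compute and a tool call to move; the robot and the scene stay as the last step left them, time stands still between calls to the robot, and variables do not carry over. Pictures are saved under pics/ and viewed, and the job is handed in when it is done.

Besides the shell and the picture viewer there is one more tool, called after "Request:" by a JSON object that holds its "name" and its "arguments". drive_tool: Moves the arm, as the interface text tells. Its arguments: {"type":"object","properties":{"deltas":{"type":"array","items":{"type":"array","items":{"type":"number"}}},"grip":{"type":"number"},"newtons":{"type":"number"}},"required":["deltas"]}

```bash
mkdir -p pics; cat > h.py <<'E'
from workcell import ctrl
import numpy as np, cv2
def snap(n,f):
    im=ctrl.camera(n); cv2.imwrite('pics/'+f,im[:,:,::-1]); return im
def K(n):
    p=ctrl.camera_params(n); f=210/np.tan(np.radians(p['vfov'])/2)
    R=cv2.Rodrigues(np.array(p['rvec'],float))[0]; return f,p['cx'],p['cy'],R,np.array(p['tvec'],float)
def proj(n,P):
    f,cx,cy,R,t=K(n); c=R@np.array(P)+t; return np.round([cx+f*c[0]/c[2],cy+f*c[1]/c[2]],1)
def ray(n,u,v,z):
    f,cx,cy,R,t=K(n); d=R.T@np.array([(u-cx)/f,(v-cy)/f,1]); o=-R.T@t
    return np.round(o+d*(z-o[2])/d[2],4)
E
python3 - <<'E'
from h import *
o=ctrl.get_obs(); print({k:np.round(v,3) for k,v in o.items()})
for c in ('scene','top'):
    snap(c,c+'0.png'); print(c,ctrl.camera_params(c))
    for t in ('shaker_mid','susan_top','pad_top','jug_mid','bowl_mid','tongs_mid'):
        for d in ctrl.spot_point(c,t): print(t,np.round(d['point'],3),round(d['conf'],2),proj(c,d['point']))
E
```

```text
{'time_s': np.float64(0.0), 'q': array([-1.157,  0.424,  1.631,  0.   ,  1.089, -0.019]), 'joint_velocities': array([ 0.001, -0.001,  0.001, -0.   ,  0.001,  0.   ]), 'joint_efforts': array([ 1.0000e-03, -5.4461e+01, -2.7367e+01,  6.4000e-02,  2.3000e-02,
       -0.0000e+00]), 'ee_pos': array([ 0.262, -0.567,  0.302]), 'tool_rot': array([-3.14 , -0.   ,  0.433]), 'contact_force': array([-0.374, -0.093, -0.307]), 'torque': array([ 0.003, -0.045, -0.034]), 'width': np.float64(0.087)}
scene {'vfov': 53.18781727148732, 'cx': 269.24635282505346, 'cy': 212.61850604158536, 'rvec': array([ 1.34411442,  2.06258202, -0.98320458]), 'tvec': array([ 0.22522786, -0.20408025,  1.28439817])}
shaker_mid [ 0.472 -0.22   0.098] 0.61 [197.1 182. ]
susan_top [ 0.55  -0.197  0.03 ] 0.63 [190.8 227.7]
pad_top [ 0.54  -0.098  0.038] 0.62 [232.5 235. ]
pad_top [0.547 0.159 0.078] 0.6 [350.9 258.6]
jug_mid [ 0.562 -0.289  0.075] 0.76 [149.3 204.5]
bowl_mid [ 0.277 -0.372  0.025] 0.91 [189.3 155.1]
bowl_mid [0.725 0.047 0.017] 0.78 [257.9 330.1]
bowl_mid [ 0.637 -0.209  0.057] 0.73 [161.4 241.5]
bowl_mid [ 0.288 -0.224  0.02 ] 0.64 [234.1 170.4]
tongs_mid [ 0.539 -0.099  0.034] 0.92 [232.3 235.8]
top {'vfov': 54.26159043452238, 'cx': 272.7143188032405, 'cy': 213.91550701610552, 'rvec': array([ 2.1903479 , -2.15638188,  0.08015075]), 'tvec': array([-0.03888328,  0.52080747,  1.15364962])}
shaker_mid [ 0.467 -0.221  0.095] 0.74 [343.4 233. ]
susan_top [ 0.546 -0.2    0.031] 0.92 [332.1 205.9]
pad_top [0.544 0.154 0.072] 0.65 [205.5 203.1]
jug_mid [ 0.566 -0.291  0.074] 0.88 [367.7 197.5]
bowl_mid [ 0.286 -0.225  0.015] 0.91 [340.1 298. ]
bowl_mid [ 0.283 -0.369  0.02 ] 0.9 [391.4 300.3]
bowl_mid [ 0.64  -0.212  0.058] 0.83 [337.9 171.7]
bowl_mid [0.726 0.049 0.017] 0.69 [246.6 143.8]
tongs_mid [ 0.542 -0.099  0.038] 0.84 [297.  206.6]
```

View pics/scene0.png

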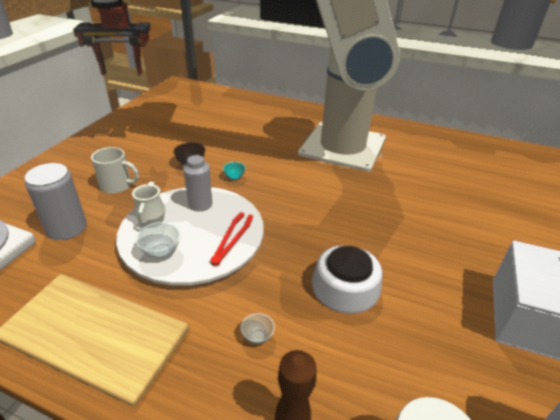

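View pics/top0.png

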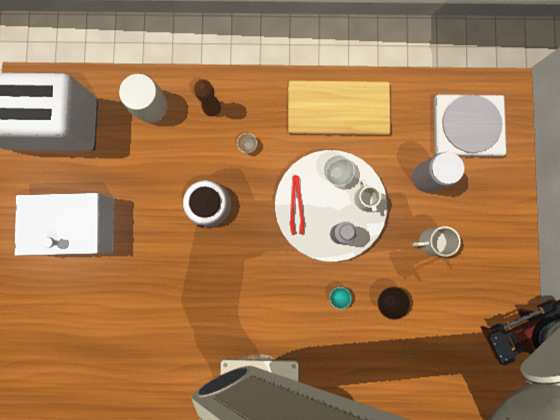

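```bash
python3 - <<'E'
import cv2
a=cv2.imread('pics/top0.png')[130:290,250:420]; cv2.imwrite('pics/crop_top.png',cv2.resize(a,None,fx=3.5,fy=3.5,interpolation=cv2.INTER_CUBIC))
E
```

```text
(no output)
```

View pics/crop_top.png

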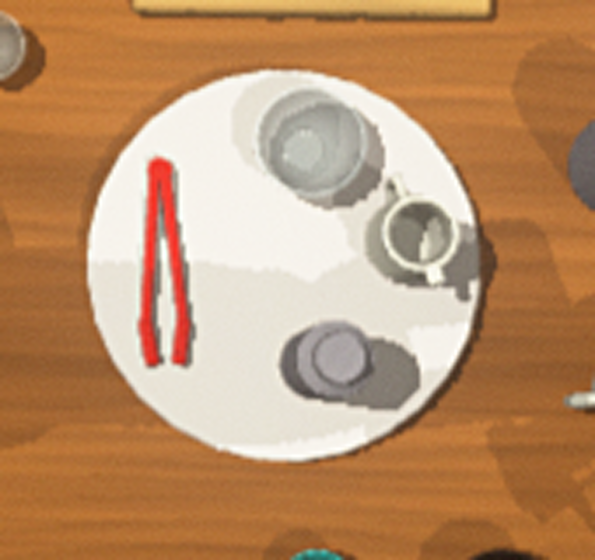

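Two things could be taken for the shaker: the slim grey cylinder with a cap on the disc (scene (198,183), top (346,233)), and the large dark canister off the disc (scene (57,200), top (440,170)). The brown pepper mill at top (207,98) is also tall. I choose the one on the disc, and the crop shows its body with a narrower cap. For the bowl, I take the larger clear glass bowl on the disc at top (339,171). The small clear cup at top (247,143) and the black and turquoise bowls are look-alikes. Next I refine the positions.

```bash
python3 - <<'E'
from h import *
def ell(c,t,near):
    best=None
    for d in ctrl.silhouettes(c,t):
        m=d['pixels'].astype(np.uint8); cs=max(cv2.findContours(m,cv2.RETR_EXTERNAL,cv2.CHAIN_APPROX_NONE)[0],key=cv2.contourArea)
        (u,v),ax,an=cv2.fitEllipse(cv2.convexHull(cs)); print(c,t,round(d['conf'],2),np.round([u,v,*ax],1),'bbox',cv2.boundingRect(cs))
for c in('top','scene'):
    ctrl.camera(c)
    for t in('susan_top','pad_top','shaker_mid','mixer_pad'): ell(c,t,None)
print(ray('top',332,205.5,.032), ray('top',347.5,232.3,.156))
im=cv2.imread('pics/top0.png')
a=im[205:262,315:375];cv2.imwrite('pics/c1.png',cv2.resize(a,None,fx=9,fy=9,interpolation=cv2.INTER_NEAREST))
a=im[170:240,170:245];cv2.imwrite('pics/c2.png',cv2.resize(a,None,fx=8,fy=8,interpolation=cv2.INTER_NEAREST))
E
```

```text
top susan_top 0.96 [330.4 204.9 110.6 111.8] bbox (275, 150, 112, 111)
top susan_top 0.19 [295.9 206.6  17.7  63.9] bbox (289, 175, 16, 59)
top pad_top 0.57 [203.5 201.1  30.4  31.5] bbox (188, 186, 32, 31)
top shaker_mid 0.6 [343.5 232.3  22.7  27.8] bbox (330, 221, 28, 23)
top mixer_pad 0.59 [203.6 201.   30.8  32. ] bbox (188, 185, 32, 33)
scene susan_top 0.71 [190.1 235.6  97.5 148.6] bbox (117, 188, 147, 97)
scene pad_top 0.61 [350.1 262.9  35.6  46.1] bbox (328, 245, 45, 36)
scene shaker_mid 0.75 [197.7 184.2  29.7  56.8] bbox (184, 156, 28, 56)
scene mixer_pad 0.74 [350.2 262.7  35.7  45.8] bbox (328, 245, 45, 36)
[ 0.5471 -0.1991  0.032 ] [ 0.4663 -0.2218  0.156 ]
```

View pics/c1.png

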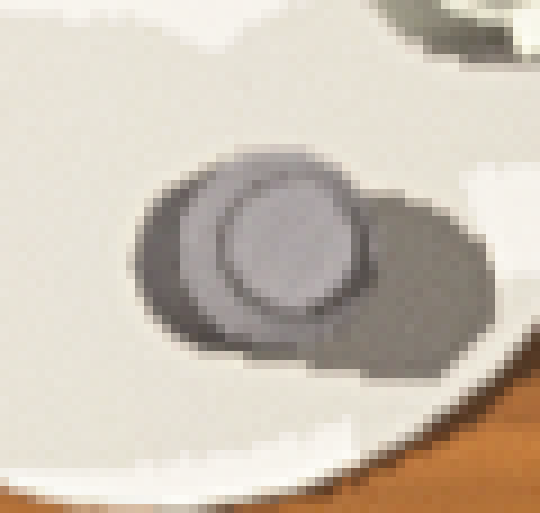

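View pics/c2.png

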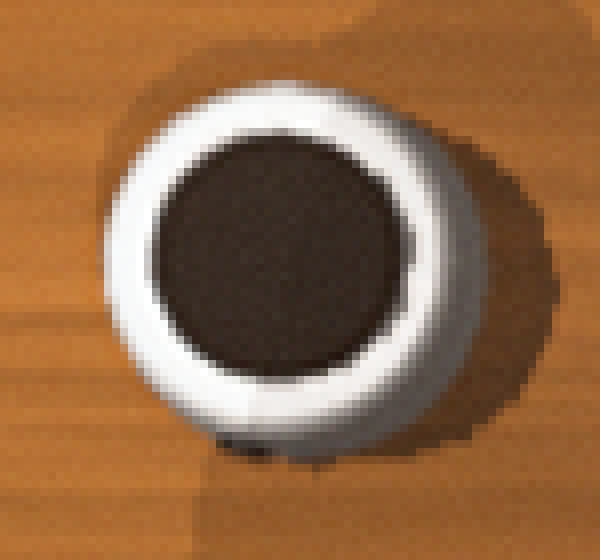

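```bash
python3 - <<'E'
from h import *
print('shaker',ray('top',346.8,231.6,.156),ray('top',345,231.9,.136))
print('susan',ray('top',330.8,205,.032),'pad',ray('top',204.3,201.3,.076))
print('scene pad',ray('scene',350,262.7,.076),'susan',ray('scene',190.2,235.7,.032))
# cap top in scene
im=cv2.imread('pics/scene0.png')[145:220,170:230];cv2.imwrite('pics/c3.png',cv2.resize(im,None,fx=8,fy=8,interpolation=cv2.INTER_NEAREST))
for p in [(.467,-.221,.156),(.467,-.221,.032)]: print(proj('scene',p),proj('top',p))
E
```

```text
shaker [ 0.4681 -0.22    0.156 ] [ 0.4681 -0.2188  0.136 ]
susan [ 0.5484 -0.1956  0.032 ] pad [0.5487 0.1571 0.076 ]
scene pad [0.557  0.1604 0.076 ] susan [ 0.5743 -0.1829  0.032 ]
[195.5 158.8] [347.2 232. ]
[200.5 203.8] [339.7 233.8]
```

View pics/c3.png

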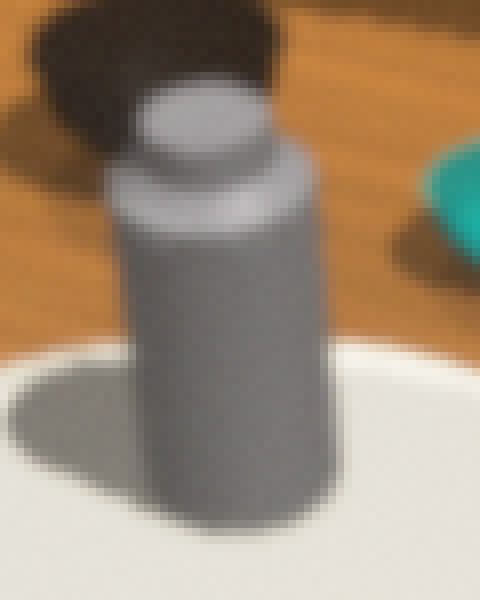

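Request:
{"name": "drive_tool", "arguments": {"deltas": [[0,0,0,0,0,-6.77],[0,0,0,0,0,-6.77],[0,0,0,0,0,-6.77],[0,0,0,0,0,-6.77],[0,0,0,0,0,-6.77],[0,0,0,0,0,-6.77],[0,0,0,0,0,-6.77],[0,0,0,0,0,-6.77]], "grip": 1, "newtons": 30}}

```text
time_s: 1.87
ee_pos: [0.2621, -0.5673, 0.3027]
tool_rot: [-3.142, -0.0, 1.384]
contact_force: [-0.4, -0.7, -0.8]
width: 0.088
```

Request:
{"name": "drive_tool", "arguments": {"deltas": [[0,0,0,0,0,-6.77],[0,0,0,0,0,-6.77],[0,0,0,0,0,-6.77],[0,0,0,0,0,-6.77],[0.01,0.01,0,0,0,0],[0.02,0.021,0,0,0,0],[0.02,0.021,0,0,0,0],[0.02,0.021,0,0,0,0]]}}

```text
time_s: 2.53
ee_pos: [0.3135, -0.4781, 0.3025]
tool_rot: [3.141, -0.0, 1.845]
contact_force: [-0.1, 0.6, -0.8]
width: 0.0876
```

Request:
{"name": "drive_tool", "arguments": {"deltas": [[0.02,0.021,0,0,0,0],[0.02,0.021,0,0,0,0],[0.02,0.021,0,0,0,0],[0.02,0.021,0,0,0,0],[0.02,0.021,0,0,0,0],[0.02,0.021,0,0,0,0],[0.02,0.021,0,0,0,0],[0.02,0.021,0,0,0,0]]}}

```text
time_s: 3.2
ee_pos: [0.4306, -0.2775, 0.3028]
tool_rot: [3.141, -0.0, 1.846]
contact_force: [-0.7, -0.6, 0.3]
width: 0.0878
```

Request:
{"name": "drive_tool", "arguments": {"deltas": [[0.02,0.022,0,0,0,0],[0.017,0.02,0,0,0,0],[0.0098,0.0106,0,0,0,0],[0,0,0,0,0,0],[0,0,0,0,0,0]]}}

```text
time_s: 3.62
ee_pos: [0.4679, -0.219, 0.3027]
tool_rot: [-3.141, -0.0, 1.85]
contact_force: [0.0, -0.8, 0.3]
width: 0.0877
```

```bash
python3 - <<'E'
from h import *
o=ctrl.get_obs(); print(o['ee_pos'],o['tool_rot'],o['q'])
print(ctrl.camera_params('wrist'))
snap('wrist','w1.png'); print(proj('wrist',(.468,-.22,.156)),proj('wrist',(.548,-.197,.032)))
for t in('shaker_mid','susan_top'):
  for d in ctrl.spot_point('wrist',t): print(t,np.round(d['point'],3),d['conf'])
E
```

```text
[ 0.46788895 -0.21904837  0.30268723] [-3.14143391e+00 -4.43900716e-05  1.85015557e+00] [-4.60858419e-01  2.64431923e-01  1.86734298e+00 -8.77253304e-05
  1.00996489e+00 -7.40171004e-01]
{'vfov': 60.28601734311265, 'cx': 280.22607582860314, 'cy': 204.52309021560725, 'rvec': array([-2.82130384, -0.39597197, -0.0605023 ]), 'tvec': array([-0.39161828, -0.36153047,  0.29262307])}
[277.8 217.7] [361.8 177.1]
susan_top [ 0.548 -0.196  0.036] 0.98
```

View pics/w1.png

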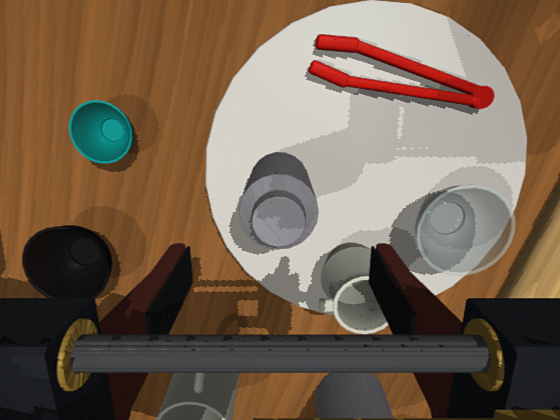

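The cap centre is at (278,221), against a prediction of (278,218), so it agrees to within 2 mm. The fingers straddle it and the jug (365,300) is clear. Descending to grip.

Request:
{"name": "drive_tool", "arguments": {"deltas": [[0,0,0.02,0,0,0],[0,0,0.03,0,0,0],[0,0,0.03,0,0,0],[0,0,0.025,0,0,0],[0,0,0.0177,0,0,0],[0,0,0.01,0,0,0],[0,0,0,0,0,0],[0,0,0,0,0,0]]}}

```text
time_s: 4.43
ee_pos: [0.4677, -0.2207, 0.1701]
tool_rot: [-3.141, -0.0, 1.849]
contact_force: [0.3, -0.0, -0.3]
width: 0.0881
```

Request:
{"name": "drive_tool", "arguments": {"deltas": [[0,0,0,0,0,0],[0,0,0,0,0,0],[0,0,0,0,0,0],[0,0,0,0,0,0],[0,0,0,0,0,0],[0,0,0,0,0,0],[0,0,0,0,0,0],[0,0,0,0,0,0]], "grip": -0.2, "newtons": 45}}

```text
time_s: 5.1
ee_pos: [0.4679, -0.2203, 0.1705]
tool_rot: [3.141, 0.0, 1.851]
contact_force: [-2.7, -0.1, 5.4]
width: 0.0578
```

Request:
{"name": "drive_tool", "arguments": {"deltas": [[0,0,-0.005,0,0,0],[0,0,-0.01,0,0,0],[0,0,-0.02,0,0,0],[0,0,-0.02,0,0,0],[0,0,-0.02,0,0,0],[0,0,0,0,0,0],[0,0,0,0,0,0]], "grip": -0.2, "newtons": 60}}

```text
time_s: 5.68
ee_pos: [0.4682, -0.2203, 0.2459]
tool_rot: [3.14, 0.002, 1.851]
contact_force: [0.2, 0.7, -3.9]
width: 0.0574
```

Request:
{"name": "drive_tool", "arguments": {"deltas": [[0.01,0.005,0,0,0,0],[0.02,0.011,0,0,0,0],[0.025,0.013,0,0,0,0],[0.025,0.013,0,0,0,0],[0.025,0.013,0,0,0,0],[0.025,0.013,0,0,0,0],[0.025,0.013,0,0,0,0],[0.025,0.013,0,0,0,0]]}}

```text
time_s: 6.35
ee_pos: [0.5074, -0.0192, 0.2433]
tool_rot: [-3.139, -0.001, 1.851]
contact_force: [1.1, -0.3, -4.0]
width: 0.0571
```

Request:
{"name": "drive_tool", "arguments": {"deltas": [[0.025,0.013,0,0,0,0],[0.025,0.013,0,0,0,0],[0.025,0.013,0,0,0,0],[0.025,0.013,0,0,0,0],[0.02,0.012,0,0,0,0],[0.02,0.011,0,0,0,0],[0.01,0.005,0,0,0,0],[0,0,0,0,0,0]]}}

```text
time_s: 7.02
ee_pos: [0.5433, 0.1473, 0.2435]
tool_rot: [-3.14, -0.001, 1.853]
contact_force: [-0.5, 0.1, -3.3]
width: 0.0573
```

```bash
python3 - <<'E'
from h import *
o=ctrl.get_obs(); print(o['ee_pos'],o['tool_rot'],o['q'],o['contact_force'],o['width'])
for c in('scene','top'): 
  snap(c,c+'2.png'); print(proj(c,(.548,.157,.076)))
  for t in ('shaker_mid','pad_top'):
    for d in ctrl.spot_point(c,t): print(t,np.round(d['point'],3),d['conf'])
a=cv2.imread('pics/scene2.png'); cv2.imwrite('pics/s2.png',cv2.resize(a[100:350,230:500],None,fx=2.2,fy=2.2))
E
```

```text
[0.54333996 0.14729918 0.24349541] [-3.13967233e+00 -5.36624284e-04  1.85326617e+00] [ 2.43408000e-01  4.10346487e-01  1.81181493e+00  5.79110298e-04
  9.21371129e-01 -3.94130096e-02] [-0.45274156  0.09811885 -3.3133948 ] 0.05731097052319024
[349.5 259.1]
shaker_mid [0.55  0.147 0.169] 0.7
pad_top [0.545 0.161 0.077] 0.88
[204.3 201.6]
shaker_mid [0.54  0.146 0.168] 0.58
pad_top [0.546 0.152 0.073] 0.56
```

View pics/s2.png

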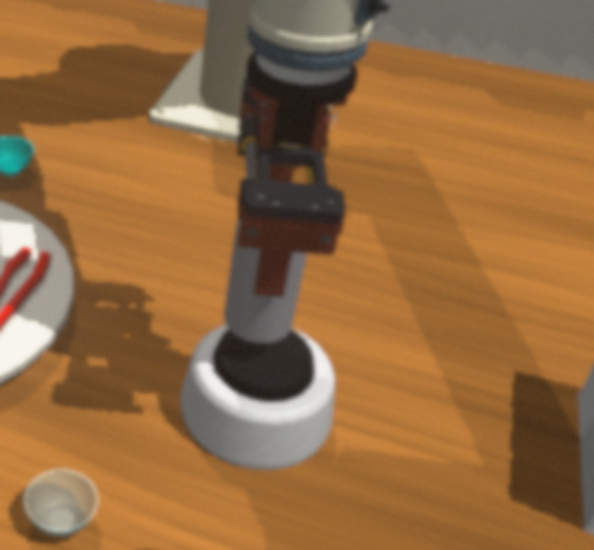

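View pics/top2.png

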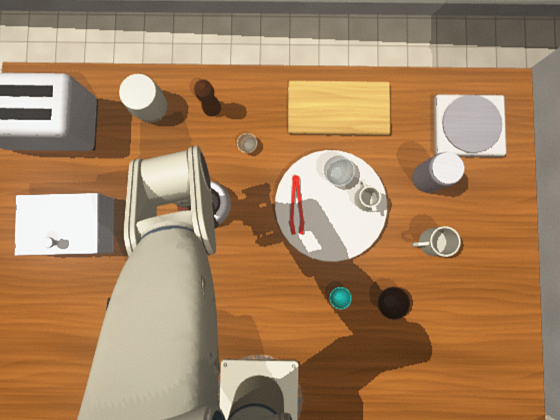

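Request:
{"name": "drive_tool", "arguments": {"deltas": [[0.0083,0.0062,0,0,0,0],[0,0,0.008,0,0,0],[0,0,0.008,0,0,0],[0,0,0.007,0,0,0],[0,0,0.003,0,0,0],[0,0,0,0,0,0],[0,0,0,0,0,0]]}}

```text
time_s: 7.9
ee_pos: [0.5474, 0.1546, 0.2185]
tool_rot: [-3.141, -0.0, 1.851]
contact_force: [-0.0, -0.1, -4.0]
width: 0.0573
```

Request:
{"name": "drive_tool", "arguments": {"deltas": [[0,0,0.002,0,0,0],[0,0,0.002,0,0,0],[0,0,0.002,0,0,0],[0,0,0,0,0,0]]}}

```text
time_s: 8.23
ee_pos: [0.5478, 0.1548, 0.2134]
tool_rot: [3.141, 0.0, 1.851]
contact_force: [-1.9, -0.3, 3.5]
width: 0.0575
```

Request:
{"name": "drive_tool", "arguments": {"deltas": [[0,0,0.002,0,0,0],[0,0,0.002,0,0,0],[0,0,0.002,0,0,0],[0,0,0,0,0,0]]}}

```text
time_s: 8.57
ee_pos: [0.5479, 0.1548, 0.2076]
tool_rot: [3.141, 0.0, 1.851]
contact_force: [-3.1, -1.9, 8.1]
width: 0.0579
```

Request:
{"name": "drive_tool", "arguments": {"deltas": [[0,0,0.002,0,0,0],[0,0,0.002,0,0,0],[0,0,0.0015,0,0,0],[0,0,0,0,0,0]]}}

```text
time_s: 8.9
ee_pos: [0.5479, 0.1548, 0.2027]
tool_rot: [3.141, 0.0, 1.851]
contact_force: [-4.4, -1.5, 12.7]
width: 0.0575
```

Request:
{"name": "drive_tool", "arguments": {"deltas": [[0,0,0.001,0,0,0],[0,0,0,0,0,0],[0,0,0,0,0,0]]}}

```text
time_s: 9.15
ee_pos: [0.5479, 0.1548, 0.2025]
tool_rot: [3.14, 0.0, 1.851]
contact_force: [-6.2, -2.0, 18.0]
width: 0.0575
```

Request:
{"name": "drive_tool", "arguments": {"deltas": [[0,0,0.0007,0,0,0],[0,0,0,0,0,0],[0,0,0,0,0,0],[0,0,0,0,0,0]]}}

```text
time_s: 9.48
ee_pos: [0.5479, 0.1547, 0.2024]
tool_rot: [3.14, 0.0, 1.851]
contact_force: [-7.4, -2.3, 23.9]
width: 0.0574
```

```bash
python3 - <<'E'
from h import *
o=ctrl.get_obs(); print(o['contact_force'],o['torque'],o['ee_pos'])
a=snap('scene','s3.png')[:,:,::-1]; cv2.imwrite('pics/s3c.png',cv2.resize(a[180:320,290:410],None,fx=4.2,fy=4.2,interpolation=cv2.INTER_CUBIC))
E
```

```text
[-7.37003459 -2.26197847 23.94915025] [-0.54237135  1.74738963 -0.01388101] [0.54794199 0.15474335 0.20243942]
```

View pics/s3c.png

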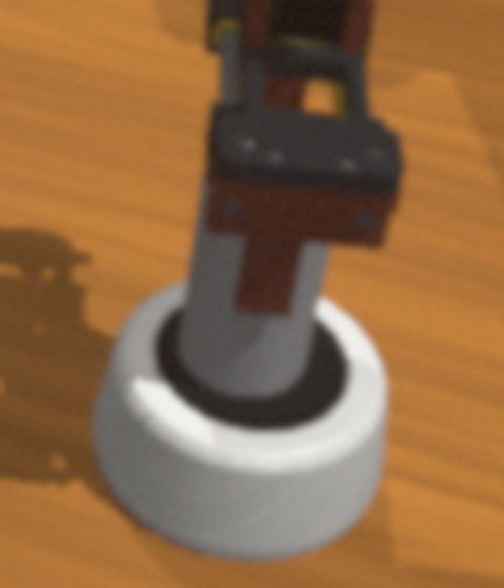

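The pad face is nearly flush with the base, the shaker stands in its middle, and the force rises steeply with no travel, so the pad is on its stop. Holding there.

Request:
{"name": "drive_tool", "arguments": {"deltas": [[0,0,0,0,0,0],[0,0,0,0,0,0],[0,0,0,0,0,0],[0,0,0,0,0,0],[0,0,0,0,0,0],[0,0,0,0,0,0],[0,0,0,0,0,0],[0,0,0,0,0,0]]}}

```text
time_s: 10.2
ee_pos: [0.548, 0.1547, 0.2024]
tool_rot: [3.14, 0.0, 1.851]
contact_force: [-8.1, -2.8, 25.0]
width: 0.0577
```

Request:
{"name": "drive_tool", "arguments": {"deltas": [[0,0,0,0,0,0],[0,0,0,0,0,0],[0,0,0,0,0,0],[0,0,0,0,0,0],[0,0,0,0,0,0],[0,0,0,0,0,0],[0,0,0,0,0,0],[0,0,0,0,0,0]]}}

```text
time_s: 10.87
ee_pos: [0.5479, 0.1548, 0.2024]
tool_rot: [3.14, 0.0, 1.851]
contact_force: [-6.9, -2.6, 24.3]
width: 0.0574
```

Request:
{"name": "drive_tool", "arguments": {"deltas": [[0,0,0,0,0,0],[0,0,0,0,0,0],[0,0,0,0,0,0],[0,0,0,0,0,0],[0,0,0,0,0,0],[0,0,0,0,0,0],[0,0,0,0,0,0],[0,0,0,0,0,0]]}}

```text
time_s: 11.53
ee_pos: [0.5479, 0.1548, 0.2024]
tool_rot: [3.14, 0.0, 1.851]
contact_force: [-8.0, -2.7, 24.7]
width: 0.0573
```

Request:
{"name": "drive_tool", "arguments": {"deltas": [[0,0,0,0,0,0],[0,0,0,0,0,0],[0,0,0,0,0,0],[0,0,0,0,0,0],[0,0,0,0,0,0],[0,0,0,0,0,0],[0,0,0,0,0,0],[0,0,0,0,0,0]]}}

```text
time_s: 12.2
ee_pos: [0.5479, 0.1548, 0.2024]
tool_rot: [3.14, 0.0, 1.851]
contact_force: [-6.6, -1.8, 24.5]
width: 0.0575
```

Request:
{"name": "drive_tool", "arguments": {"deltas": [[0,0,-0.004,0,0,0],[0,0,-0.006,0,0,0],[0,0,-0.008,0,0,0],[0,0,-0.012,0,0,0],[0,0,-0.012,0,0,0],[0,0,-0.004,0,0,0],[0,0,0,0,0,0],[0,0,0,0,0,0]]}}

```text
time_s: 12.87
ee_pos: [0.5475, 0.1547, 0.2459]
tool_rot: [3.141, 0.0, 1.851]
contact_force: [-0.2, 0.2, -3.8]
width: 0.0576
```

Request:
{"name": "drive_tool", "arguments": {"deltas": [[-0.01,-0.005,0,0,0,0],[-0.02,-0.011,0,0,0,0],[-0.025,-0.01335,0,0,0,0],[-0.025,-0.01335,0,0,0,0],[-0.025,-0.01335,0,0,0,0],[-0.025,-0.01335,0,0,0,0],[-0.025,-0.01335,0,0,0,0],[-0.025,-0.01335,0,0,0,0]]}}

```text
time_s: 13.53
ee_pos: [0.5037, -0.0466, 0.2451]
tool_rot: [-3.14, -0.0, 1.851]
contact_force: [0.3, 0.3, -3.5]
width: 0.0574
```

Request:
{"name": "drive_tool", "arguments": {"deltas": [[-0.025,-0.01335,0,0,0,0],[-0.025,-0.01335,0,0,0,0],[-0.025,-0.01335,0,0,0,0],[-0.025,-0.01335,0,0,0,0],[-0.025,-0.01335,0,0,0,0],[-0.02,-0.011,0,0,0,0],[-0.0133,-0.0063,0,0,0,0],[0,0,0,0,0,0]]}}

```text
time_s: 14.2
ee_pos: [0.4667, -0.223, 0.2452]
tool_rot: [-3.141, 0.0, 1.848]
contact_force: [1.1, -0.5, -4.3]
width: 0.0575
```

```bash
python3 - <<'E'
from h import *
o=ctrl.get_obs(); print(o['ee_pos'],o['tool_rot'],o['contact_force'],o['width'])
a=snap('scene','s4.png')[:,:,::-1]; cv2.imwrite('pics/s4c.png',cv2.resize(a[90:300,80:400],None,fx=2.4,fy=2.4,interpolation=cv2.INTER_CUBIC))
for d in ctrl.spot_point('scene','shaker_mid'): print(np.round(d['point'],3),d['conf'])
E
```

```text
[ 0.46669048 -0.22295434  0.24522754] [-3.14071077e+00  2.42948688e-04  1.84788348e+00] [ 1.05259513 -0.54408363 -4.3012869 ] 0.057519439373717555
[ 0.471 -0.225  0.169] 0.98
```

View pics/s4c.png

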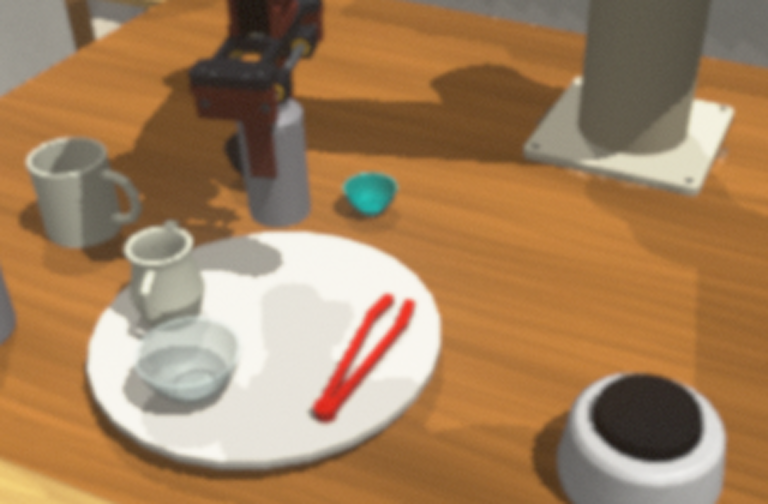

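The shaker hangs upright over its old place, the pad has sprung back, and the jug, bowl and tongs haven't moved. Lowering.

Request:
{"name": "drive_tool", "arguments": {"deltas": [[0,0,0.01,0,0,0],[0,0,0.02,0,0,0],[0,0,0.02,0,0,0],[0,0,0.012,0,0,0],[0,0,0.006,0,0,0],[0,0,0.002,0,0,0],[0,0,0,0,0,0],[0,0,0,0,0,0]]}}

```text
time_s: 14.97
ee_pos: [0.4683, -0.22, 0.1762]
tool_rot: [3.141, 0.0, 1.851]
contact_force: [0.3, 0.4, -3.0]
width: 0.0572
```

Request:
{"name": "drive_tool", "arguments": {"deltas": [[0,0,0.002,0,0,0],[0,0,0.0015,0,0,0],[0,0,0,0,0,0],[0,0,0,0,0,0]]}}

```text
time_s: 15.3
ee_pos: [0.468, -0.2203, 0.1725]
tool_rot: [3.141, 0.0, 1.851]
contact_force: [-0.1, -0.3, -4.2]
width: 0.0573
```

Request:
{"name": "drive_tool", "arguments": {"deltas": [[0,0,0.001,0,0,0],[0,0,0.001,0,0,0],[0,0,0,0,0,0],[0,0,0,0,0,0]]}}

```text
time_s: 15.63
ee_pos: [0.468, -0.2203, 0.1706]
tool_rot: [3.141, 0.0, 1.851]
contact_force: [-1.1, 0.1, 0.2]
width: 0.0574
```

It is standing on the disc, with the load now about zero. Letting go and rising.

Request:
{"name": "drive_tool", "arguments": {"deltas": [[0,0,0,0,0,0],[0,0,0,0,0,0],[0,0,0,0,0,0],[0,0,0,0,0,0],[0,0,0,0,0,0],[0,0,0,0,0,0],[0,0,0,0,0,0],[0,0,0,0,0,0]], "grip": 1}}

```text
time_s: 16.3
ee_pos: [0.4679, -0.2202, 0.1703]
tool_rot: [3.142, -0.0, 1.851]
contact_force: [-0.4, -0.5, -0.1]
width: 0.0877
```

Request:
{"name": "drive_tool", "arguments": {"deltas": [[0,0,-0.01,0,0,0],[0,0,-0.02,0,0,0],[0,0,-0.03,0,0,0],[0,0,-0.03,0,0,0],[0,0,-0.03,0,0,0],[0,0,-0.03,0,0,0],[0,0,0,0,0,0],[0,0,0,0,0,0]]}}

```text
time_s: 16.97
ee_pos: [0.4685, -0.2205, 0.3227]
tool_rot: [3.138, 0.003, 1.851]
contact_force: [-0.0, -0.3, 0.6]
width: 0.0879
```

```bash
python3 - <<'E'
from h import *
o=ctrl.get_obs(); print(o['time_s'],o['ee_pos'],o['contact_force'],o['width'])
for c in('scene','top','wrist'):
  a=snap(c,c+'5.png')
  for t in ('shaker_mid','jug_mid','tongs_mid','bowl_mid'):
    for d in ctrl.spot_point(c,t)[:4]: print(c,t,np.round(d['point'],3),round(d['conf'],2))
a=np.hstack([cv2.imread('pics/scene0.png')[130:300,90:290],cv2.imread('pics/scene5.png')[130:300,90:290]])
cv2.imwrite('pics/cmp.png',cv2.resize(a,None,fx=2,fy=2))
E
```

```text
16.9667 [ 0.46854166 -0.22050766  0.32266907] [-0.00812331 -0.30965498  0.59569169] 0.08787085012371325
scene shaker_mid [ 0.47  -0.223  0.095] 0.91
scene shaker_mid [ 0.55  -0.199  0.029] 0.58
scene jug_mid [ 0.561 -0.292  0.073] 0.73
scene tongs_mid [ 0.542 -0.095  0.038] 0.8
scene bowl_mid [ 0.277 -0.368  0.028] 0.91
scene bowl_mid [ 0.64  -0.207  0.057] 0.88
scene bowl_mid [ 0.283 -0.223  0.018] 0.88
scene bowl_mid [0.726 0.048 0.016] 0.82
top shaker_mid [ 0.469 -0.221  0.094] 0.59
top tongs_mid [ 0.54  -0.098  0.038] 0.64
top bowl_mid [ 0.641 -0.213  0.055] 0.71
top bowl_mid [0.723 0.049 0.018] 0.51
wrist jug_mid [ 0.561 -0.287  0.072] 0.95
wrist tongs_mid [ 0.538 -0.098  0.039] 0.79
wrist tongs_mid [ 0.562 -0.289  0.076] 0.24
wrist bowl_mid [ 0.29  -0.22   0.017] 0.97
```

View pics/cmp.png

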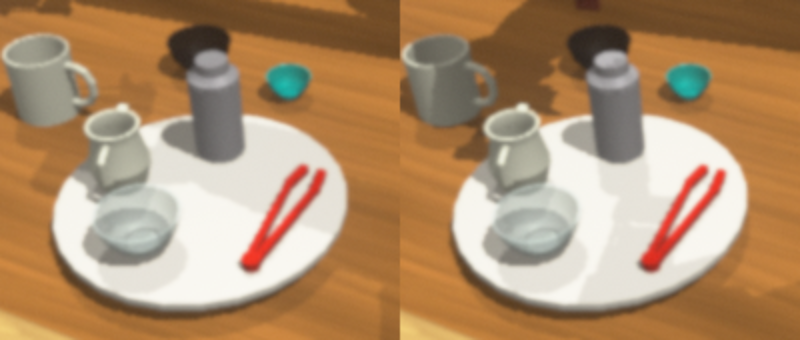

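View pics/wrist5.png

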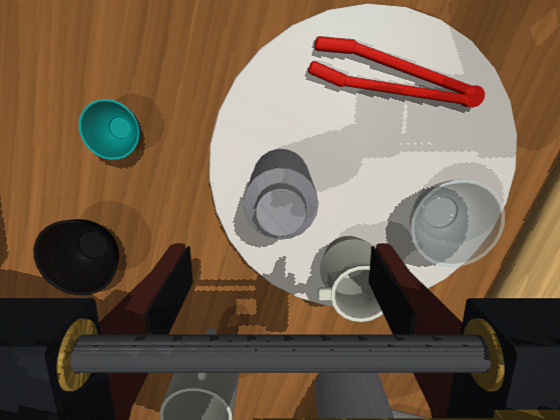

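The before and after crops match: the shaker stands upright in its old place, with the jug, bowl, and tongs unmoved. The gripper is open and clear, about 87 mm above the cap.

```bash
python3 -c "
from h import *
print(ctrl.sign_off())"
```

```text
the job is handed in; nothing more can be done
None
```

The job is done and handed in at about 17.5 s of the 51 s allowed. I took the shaker from the lazy susan, pressed it upright on the middle of the sprung pad, and stood it back in its old place on the disc.

- **Press:** The pad was held fully home for over 2.7 s. The wrist read about 24–25 N upward, which is about 28 N on the pad with the shaker's weight. That is slightly above the suggested 22–25 N but well under the limits. Travel was about 12 mm and ended on a firm stop, and the picture showed the pad almost flush with the shaker in its middle.
- **Return:** The last checks put the shaker upright at about (0.469, -0.221), some 80–85 mm from the disc's centre and so wholly on it. The gripper was open and clear, touching nothing.
- **Other things on the disc:** The jug, bowl and tongs were where they started to within the networks' few millimetres, and the before and after pictures match.
- **Missed or wrong detections:** In the last pictures the networks missed the shaker in the wrist view and the jug in the top view. They also gave one false shaker at the disc's centre (confidence 0.58). The pictures themselves contradicted all three.

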